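Feel out and lock on the push-lock switches of the worktop socket block

ROBOT

A 6-joint arm with a two-finger parallel gripper is mounted at the origin on a cart in front of the work surface, level with it; the furniture and walls round the work are solid. World frame = base frame: x ahead of the robot, y to its left, z up, the work surface at z = 0. Lengths are in mm, angles in rad, forces in N, time in s.
With the tool pointing down it reaches from about 275 to 850 mm from the base axis. Payload 19 kg.
Tool frame: the origin (TCP) lies on the centre line of the jaws, within the pads' length; the fingertips stand 8 mm ahead of it and the grasp point (between the pads) lies 11 mm behind it; z points along the fingers, y is the line along which they close (so a half turn about z gives the same grasp; the last joint's range is limited). The gripper opens to 85 mm and grips with 20 to 120 N. Pads are 22 mm wide; open, the fingers measure 114 mm over their backs; the gripper's body (76 mm by 85 mm) begins 54 mm behind the grasp point. The pads swing forward as they close: fully open they stand 13 mm farther back than shut.
Start: joints at [0.987, 0.15, 1.437, -0, 1.554, -0.134], TCP at [250.001, 517.775, 239.267] pointing down, gripper open.
Joint ranges: [-2.8, 2.8], [-0.68, 2.1], [0.12, 2.68], [-1.39, 4.53], [0.16, 2.79], [-2.81, 2.81]. Speed limits (rad/s): [1.89, 1.89, 2.22, 3.01, 3.01, 3.01].

INTERFACE

Orientations are given as a unit quaternion [x, y, z, w].
In Python, from workcell import robot gives the robot as it stands.
- The arm moves only by the tool inch_along, called by a JSON object that holds its "method" and its "body". Schema: {"type":"object","properties":{"steps":{"type":"array","items":{"type":"array","items":{"type":"array","items":{"type":"number"},"minItems":5,"maxItems":5},"minItems":1,"maxItems":12},"minItems":1,"maxItems":1},"only":{"type":"string"},"quiet":{"type":"boolean"},"lines":{"type":"string"}},"required":["steps"],"additionalProperties":false}. steps is a list that holds a single list of rows (three levels of brackets), with 1 to 12 rows, each of 5 numbers: the finger opening in mm, then dx, dy, dz in parts of the range, where 1.0 means 600 mm, then a turn about the tool's z in shares of 2 rad (1.0 is 2 rad); each row is the pose to reach, as a shift and turn from the pose commanded when the call began, along the tool's axes at that moment; what a row does not reach only later rows make up. A row lasts 1/10 s, in which the tool goes at most 50 mm and 0.15 rad, less where a joint would pass 70% of its speed; a pose out of reach is approached as far as the arm can. The fingers move at their own pace and stop on an object; the grip force is fixed at half the most. Time passes only in rows, so rows that do not move let the fingers close. The tool returns the time, the measured TCP pose, the force, the opening and the grip force at its end. only (a regular expression) keeps the lines of the reply that match it, lines (a string "A,B") keeps lines A to B, and quiet returns only ok. A shift or turn number past 1, either way, is cut back to 1. Input that does not fit is refused with a message, and nothing moves.
- robot.get_state(): the state, without advancing time (a new reading comes with each control period).
- robot.grab_frame(name): name is "side" or "top" or "wrist"; returns a dict with "pixels" (384x512x3 uint8, blue, green, red), "vfov" (degrees; the focal length in pixels is half the picture's height over the tangent of half this angle, whatever the lens; pixels are square), "cx", "cy" (the principal point, pixels), "R" (3x3) and "t" (3): a world point X has camera coordinates R X + t. Camera axes: x right, y down, z forward; pixel columns grow to the right and rows downward; lengths in mm; the calibration is good to about 2 mm. A picture is of the moment at which its call begins. There is no depth.
- robot.close_job(): hands the job in; it is judged then, once.
The state is a dict: "time": time; "qpos": joint angles; "qd": joint speeds; "joint_efforts": joint torques, N m; "ee_pos": TCP position; "orientation": TCP orientation; "ft_force": force on the tool from outside, world axes, zero at the start; "ft_torque": the same for the moment, N m; "gripper_width": finger opening in mm; "finger_force": force on a finger pad.
Only numpy, scipy, OpenCV 4.12 (cv2) and the standard library are available. Lean on these libraries where they do the work, as an engineer would, in place of code of your own. Each camera call takes 0.05 s, during which the arm holds its last target. There are 200 camera calls.

TASK

Leave all three push-lock buttons on the worktop socket block locked on. At least one is on already and at least one is off, but the rubber caps look the same either way, so feel lightly how far each cap gives before it resists; click on those that are off, and never switch off one that is already on, not even for a moment. Press gently (no more than 20 N) and do not shift the things standing around.

Things in the scene. Friction and masses are not known exactly. Their poses are not given: they have to be found in the camera images.
- socket_block: white socket block fixed to the worktop, 98 x 218 mm, 40 mm high; on its top three like switch units a, b, c in a row, 62 mm apart, in unknown order, each on or off (no unit's letter tells). Each: white plate 80 x 58 x 3 mm, black rubber button cap (25 mm wide) near the front, round grey socket (5 mm high) at the rear. Origin: centre of underside; x to the rear, y along the block, z up.
- switch_a: switch unit a. Origin (all units): middle of the plate's underside on the block's top, 40 mm above the worktop; axes as the block. Cap axis at x = -19 mm, y = 0; cap top 24 mm above the origin at rest, on or off alike. All units work alike: soft-sprung cap over a hidden push-push plunger. For the feel see switch_b, for the click switch_c.
- switch_b: switch unit b; size, origin and cap as switch_a. Feel of all units: the cap's own spring is soft (0.5 N, about 1 N at 8 mm). OFF (plunger up): the cap gives 1 to 2 mm, then meets the plunger at 3 N. ON (plunger locked 8 mm lower): the cap gives 8 to 10 mm, then meets it at over 4 N. A push that ends less than 12 mm below the cap's rest height changes nothing.
- switch_c: switch unit c; size, origin and cap as switch_a. Click of all units: push the cap down to its stop, 15 to 16 mm below rest (6 to 8 N just before, then a hard stop: force shoots up), then let go: off becomes on (plunger stays down), on becomes off (plunger springs up). The cap itself always returns to its rest height.
- mill: glass mill with a grey top, 44 x 44 x 90 mm, bystander behind the block; origin: centre of its underside, z up.
- spice_jar: glass spice jar with a red lid, 45 x 45 x 106 mm, bystander behind the block; origin: centre of its underside, z up.
- egg_timer: round white wind-up kitchen timer, 63 mm wide, 52 mm high, bystander at the left end of the block; origin: centre of its underside, z up.
- glass: drinking glass, 83 mm wide, 94 mm high, standing on a cork coaster beside the right end of the block, bystander; origin: centre of its underside, z up.
- canister: round ceramic canister with a knobbed lid, 72 mm wide, 85 mm high, bystander to the left; origin: centre of its underside, z up.

How it is judged (in metres and radians):
At the end, for the whole second after the job is handed in: the hidden plunger of each of the three switches is locked down (its top within 2.5 mm of 8 mm below its off position), at rest with nothing pressing the caps (z of switch_a_plunger_c0 in the frame of switch_a between -0.0035 and 0.0015 m and z of switch_b_plunger_c0 in the frame of switch_b between -0.0035 and 0.0015 m and z of switch_c_plunger_c0 in the frame of switch_c between -0.0035 and 0.0015 m); the robot touches nothing.
It fails at once if a switch that was on at the start was released (its plunger sprang up), even for a moment ((distance of switch_a_plunger_c0 from where it was at the start of the episode above 0.004 m and z of switch_a_plunger_c0 in the frame of switch_a above 0.005 m) or (distance of switch_b_plunger_c0 from where it was at the start of the episode above 0.004 m and z of switch_b_plunger_c0 in the frame of switch_b above 0.005 m) or (distance of switch_c_plunger_c0 from where it was at the start of the episode above 0.004 m and z of switch_c_plunger_c0 in the frame of switch_c above 0.005 m)).
It fails at once if a switch unit was pressed with more than 20 N (contact force between anything else and switch_a above 20 N or contact force between anything else and switch_b above 20 N or contact force between anything else and switch_c above 20 N).
It fails at once if a bystander was shifted by more than 20 mm or tipped (distance of any of mill, spice_jar, egg_timer, glass, canister from where it was at the start of the episode above 0.02 m or angle between any of mill, spice_jar, egg_timer, glass, canister's own z axis and vertical above 0.35 rad).
It also fails if it takes over 54 s, if anything falls off the work surface, if the arm or the gripper's body presses on something with over 40 N, if the wrist force passes 120 N, or if a joint passes its speed limit or range.

## Working session

There is one attempt and no reset: what is moved stays moved. The work goes in short steps, Python scripts to look and compute and a tool call to move; the robot and the scene stay as the last step left them, time stands still between calls to the robot, and variables do not carry over. Pictures are saved under pics/ and viewed, at most 10 in all, crops included, and the job is handed in when it is done.

```bash
mkdir -p pics; ls; python3 - <<'E'
from workcell import robot
import cv2
s=robot.get_state(); print(s)
for n in("top","side"):
    f=robot.grab_frame(n); cv2.imwrite(f"pics/{n}0.png",f["pixels"]); print(n,f["vfov"],f["cx"],f["cy"],f["R"],f["t"])
E
```

```text
pics
{'time': 0.0, 'qpos': array([ 9.87003154e-01,  1.50973739e-01,  1.43800919e+00,  2.29954290e-06,
        1.55379992e+00, -1.33983630e-01]), 'qd': array([-0.00012075,  0.00101792, -0.00037072, -0.00014956,  0.0024098 ,
        0.00079397]), 'joint_efforts': array([-1.39626234e-03, -7.13042307e+01, -5.70863557e+01, -2.31640824e-04,
        8.83532048e-03, -1.79631508e-05]), 'ee_pos': array([249.88702089, 517.6063806 , 238.69330874]), 'orientation': array([ 2.23013513e-01,  9.74815172e-01, -5.56781048e-04, -2.10095486e-04]), 'ft_force': array([ 0.96642069,  0.09756955, -0.57394693]), 'ft_torque': array([-0.02870177, -0.00016559, -0.01763012]), 'finger_force': 0.0, 'gripper_width': 85.32483004927047}
top 57.31753175418309 257.97922266011557 197.5291930866561 [[-0.01046625 -0.99990401  0.00907914]
 [-0.98950963  0.00904827 -0.14418329]
 [ 0.1440873  -0.01049295 -0.98950935]] [108.29981734 550.44524968 998.83964644]
side 54.573523563163974 256.270007011743 189.2012227933824 [[ 0.98892394 -0.14831344  0.0057073 ]
 [-0.08150656 -0.57480157 -0.81422345]
 [ 0.12404085  0.80473988 -0.58052355]] [-503.924378    154.26944558  846.16351769]
```

View pics/top0.png

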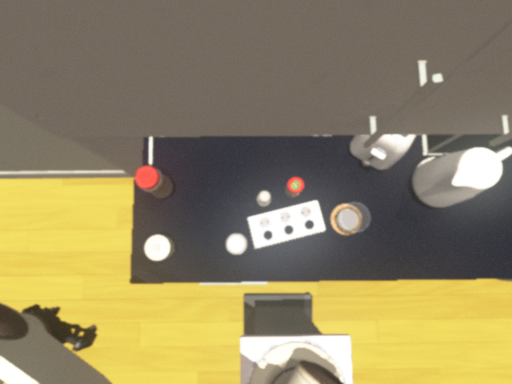

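View pics/side0.png

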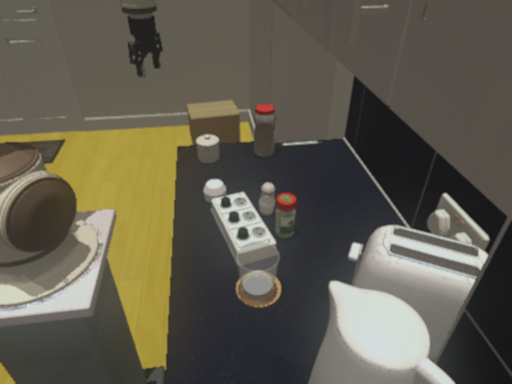

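The block is at about (287,224) in the top picture, with caps near (268,235), (289,230) and (309,225). In the side picture the caps are near (226,202), (234,217) and (243,233). I'll enlarge both.

```bash
python3 - <<'E'
import cv2,numpy as np
a=cv2.imread("pics/top0.png")[190:260,230:330]; b=cv2.imread("pics/side0.png")[180:260,200:300]
a=cv2.resize(a,None,fx=6,fy=6,interpolation=cv2.INTER_CUBIC); b=cv2.resize(b,None,fx=7,fy=7,interpolation=cv2.INTER_CUBIC)
cv2.imwrite("pics/topc.png",a); cv2.imwrite("pics/sidec.png",b)
E
```

```text
(no output)
```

View pics/topc.png

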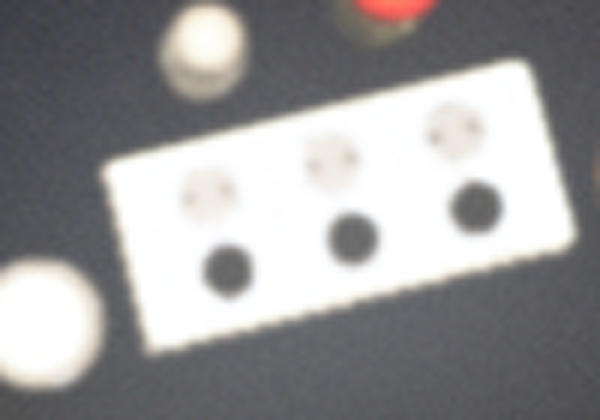

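View pics/sidec.png

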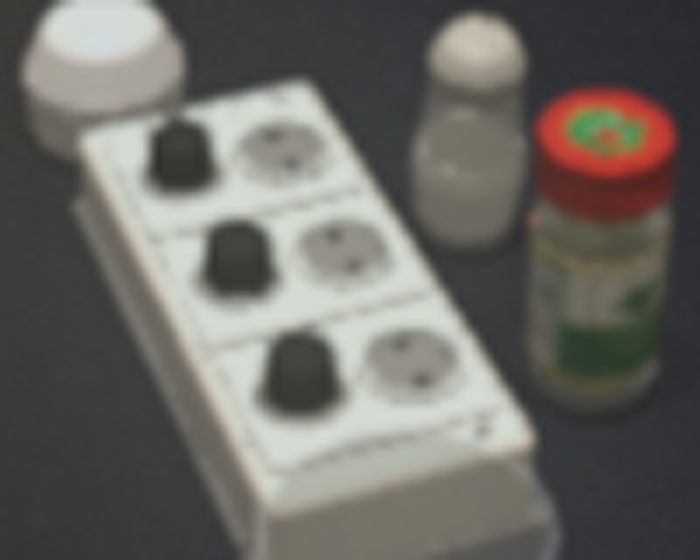

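The top crop shows caps at (228,270), (353,239) and (476,207). The side crop shows cap-top centres at about (181,133), (238,234) and (298,347). The timer sits close to the left end, and the mill and jar are behind the block.

```bash
cat > h.py <<'E'
import numpy as np
from workcell import robot
def hit(f,u,v,z):
    F=192/np.tan(np.radians(f["vfov"])/2); R=np.array(f["R"]);t=np.array(f["t"])
    d=R.T@[(u-f["cx"])/F,(v-f["cy"])/F,1]; c=-R.T@t
    return c+d*(z-c[2])/d[2]
E
python3 - <<'E'
from h import *
np.set_printoptions(precision=1,suppress=True)
T=robot.grab_frame("top");S=robot.grab_frame("side")
up=lambda p,o,k:((p[0]+.5)/k-.5+o[0],(p[1]+.5)/k-.5+o[1])
for p in((228,270),(353,239),(476,207)): print("top",hit(T,*up(p,(230,190),6),57))
for p in((181,133),(238,234),(298,347)): print("side",hit(S,*up(p,(200,180),7),64))
for p in((105,163),(525,62),(577,242),(147,354)): print("corner",hit(T,*up(p,(230,190),6),40))
for p,z in(((205,35),90),((395,0),106),((45,323),40)): print("byst",hit(T,*up(p,(230,190),6),z))
print("glass",hit(T,348,219,94),hit(S,258,285,5))
from scipy.spatial.transform import Rotation as Ro
s=robot.get_state();print(Ro.from_quat(s["orientation"]).as_matrix(),s["time"])
E
```

```text
top [441.5  76.7  57. ]
top [455.7  16.7  57. ]
top [470.4 -42.7  57. ]
side [443.   74.5  64. ]
side [457.3  15.2  64. ]
side [470.6 -44.3  64. ]
corner [494.8 135.4  40. ]
corner [542.7 -71.7  40. ]
corner [454. -94.  40.]
corner [402.3 115.7  40. ]
byst [550.   87.1  90. ]
byst [563.1  -0.5 106. ]
byst [417.6 164.8  40. ]
glass [ 480.9 -146.2   94. ] [ 489.7 -156.5    5. ]
[[-0.9  0.4 -0. ]
 [ 0.4  0.9 -0. ]
 [ 0.  -0.  -1. ]] 0.2
```

```bash
cat >> h.py <<'E'
from scipy.spatial.transform import Rotation as Ro
np.set_printoptions(precision=1,suppress=True)
def to(x,y,z):
    s=robot.get_state();R=Ro.from_quat(s["orientation"]).as_matrix()
    print("d",R.T@(np.array([x,y,z])-s["ee_pos"]),"yaw of y",np.degrees(np.arctan2(R[1,1],R[0,1])),"t",s["time"],s["ft_force"])
E
python3 -c "
from h import *
to(442,76,110)"
```

```text
d [-365.  -314.1  129.1] yaw of y 64.22692497435985 t 0.2 [-0.2  0.7 -0.1]
```

The manual's scale: shifts go in shares of 600 mm and turns go in shares of 2 rad. Converting my numbers, -365 mm / 600 = -0.6083, -314 mm / 600 = -0.5233, -0.68 rad / 2 = -0.34.

{"method": "inch_along", "body": {"steps": [[[0, -0.6083, -0.5233, 0, -0.34], [0, -0.6083, -0.5233, 0, -0.34], [0, -0.6083, -0.5233, 0, -0.34], [0, -0.6083, -0.5233, 0, -0.34], [0, -0.6083, -0.5233, 0, -0.34], [0, -0.6083, -0.5233, 0, -0.34], [0, -0.6083, -0.5233, 0, -0.34], [0, -0.6083, -0.5233, 0, -0.34], [0, -0.6083, -0.5233, 0, -0.34], [0, -0.6083, -0.5233, 0, -0.34], [0, -0.6083, -0.5233, 0.1667, -0.34], [0, -0.6083, -0.5233, 0.1667, -0.34]]]}}

```text
time: 1.4
ee_pos: [443.0, 74.8, 139.5]
orientation: [-0.113, 0.994, -0.0, 0.001]
ft_force: [0.9, -0.5, -1.2]
gripper_width: 0.1
finger_force: 0.0
```

```bash
python3 -c "
from h import *
to(442,76,100)"
```

```text
d [ 0.8  1.5 39.5] yaw of y 103.02464786596937 t 1.4 [ 0.9 -0.5 -1.2]
```

Converted, 54 mm / 600 = 0.09, 50 mm / 600 = 0.0833.

{"method": "inch_along", "body": {"steps": [[[0, 0, 0.0033, 0.05, 0], [0, 0, 0.0033, 0.0833, 0], [0, 0, 0.0033, 0.09, 0], [0, 0, 0.0033, 0.09, 0]]]}}

```text
time: 1.8
ee_pos: [441.6, 78.4, 86.2]
orientation: [-0.115, 0.993, -0.0, -0.0]
ft_force: [-0.3, 0.5, 1.6]
gripper_width: 0.2
finger_force: 0.0
```

```bash
python3 - <<'E'
from h import *
import cv2
f=robot.grab_frame("side")["pixels"][130:250,170:300];w=robot.grab_frame("wrist")["pixels"]
f=cv2.resize(f,None,fx=3.2,fy=3.2,interpolation=cv2.INTER_CUBIC);w=cv2.resize(w[:,:],(384,384))
cv2.imwrite("pics/s1.png",np.hstack([f[:384,:410],w])); to(442,76,72)
E
```

```text
d [ 0.8 -2.3 15.3] yaw of y 103.19839080091538 t 1.9 [0.6 0.4 1.1]
```

View pics/s1.png

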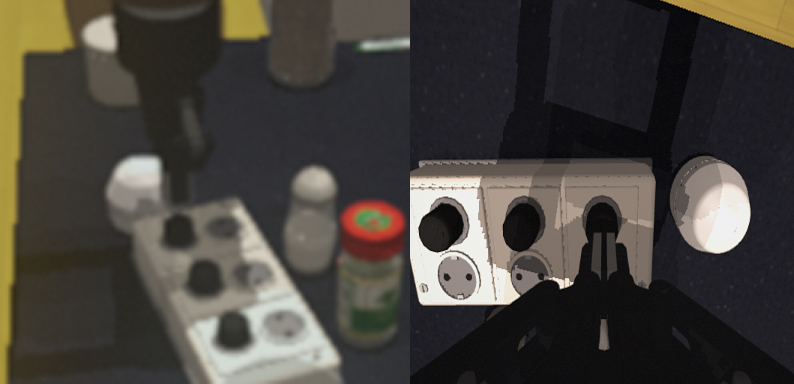

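The wrist view shows the closed fingers centred over the left cap and clear of the timer. I'll press to about 5 mm and average the force.

Converted, 16 mm / 600 = 0.0267, 14 mm / 600 = 0.0233.

```bash
cat >> h.py <<'E'
def feel(n=8):
    a=[]
    for _ in range(n):
        robot.grab_frame("wrist"); s=robot.get_state(); a.append([s["ee_pos"][2],s["ft_force"][2]])
    print("z",np.mean(a,0)[0],"Fz",np.mean(a,0)[1],np.std(a,0)[1],"t",s["time"])
E
python3 -c "
from h import *
feel(6)"
```

```text
z 87.03180762174793 Fz 0.15517669122987804 0.40273055122900886 t 2.2
```

{"method": "inch_along", "body": {"steps": [[[0, 0, -0.0033, 0.0067, 0], [0, 0, -0.0033, 0.0133, 0], [0, 0, -0.0033, 0.02, 0], [0, 0, -0.0033, 0.0233, 0], [0, 0, -0.0033, 0.0267, 0], [0, 0, -0.0033, 0.0267, 0]]]}}

```text
time: 2.8
ee_pos: [442.0, 76.4, 69.9]
orientation: [-0.115, 0.993, -0.0, -0.0]
ft_force: [-2.6, 0.1, 2.9]
gripper_width: -0.1
finger_force: 1.7
```

```bash
python3 -c "
from h import *
feel()"
```

```text
z 70.20960445452576 Fz 3.143435741376052 0.2280651483463302 t 3.2
```

{"method": "inch_along", "body": {"steps": [[[0, 0, 0, 0.0017, 0], [0, 0, 0, 0.0033, 0], [0, 0, 0, 0.005, 0], [0, 0, 0, 0.005, 0]]]}}

```text
time: 3.6
ee_pos: [442.2, 76.4, 67.0]
orientation: [-0.115, 0.993, -0.0, 0.0]
ft_force: [-2.1, 0.1, 3.6]
gripper_width: 0.3
finger_force: 2.1
```

```bash
python3 -c "
from h import *
feel()"
```

```text
z 67.12153387363094 Fz 4.378264194749104 0.5906483272896847 t 4.0
```

The left cap already resists with 3 N at 2 mm, so it is probably off. I'll compare the others before clicking anything.

Converted, -62 mm / 600 = -0.1033, -40 mm / 600 = -0.0667.

{"method": "inch_along", "body": {"steps": [[[0, 0, 0, -0.0333, 0], [0, 0, -0.0667, -0.0333, 0], [0, 0, -0.1033, -0.0333, 0], [0, 0, -0.1033, -0.0333, 0], [0, 0, -0.1033, -0.0167, 0], [0, 0, -0.1033, -0.0083, 0], [0, 0, -0.1033, 0, 0], [0, 0, -0.1033, 0, 0]]]}}

```text
time: 4.8
ee_pos: [455.8, 16.6, 66.2]
orientation: [-0.115, 0.993, 0.0, -0.001]
ft_force: [-1.3, -0.1, 1.2]
gripper_width: 0.1
finger_force: 0.3
```

```bash
python3 -c "
from h import *
feel();to(456.5,16,67)"
```

```text
z 67.18817088961276 Fz 0.7133112147514102 0.5383887527601148 t 5.2
d [-0.1 -0.1  0.3] yaw of y 103.19174809599014 t 5.2 [0.3 1.8 0.7]
```

{"method": "inch_along", "body": {"steps": [[[0, 0, 0, -0.0333, 0], [0, 0, -0.0667, -0.0333, 0], [0, 0, -0.1033, -0.0333, 0], [0, 0, -0.1033, -0.0333, 0], [0, 0, -0.1033, -0.0167, 0], [0, 0, -0.1033, -0.0083, 0], [0, 0, -0.1033, 0, 0], [0, 0, -0.1033, 0, 0]]]}}

```text
time: 6.0
ee_pos: [470.0, -43.8, 66.4]
orientation: [-0.115, 0.993, 0.0, -0.001]
ft_force: [-2.7, -1.9, 4.4]
gripper_width: -0.2
finger_force: 2.1
```

```bash
python3 -c "
from h import *
feel();to(470.5,-43.5,67)"
```

```text
z 66.96357566462925 Fz 4.1184728596052524 0.4584329559964904 t 6.4
d [-0.2  0.6  0.1] yaw of y 103.1972641012116 t 6.4 [-2.7  1.9  4.5]
```

The middle cap gives 0.7 N at 5 mm, so it is on. Left and right both give over 4 N, so they are off. I'll click the right one in small steps.

Converted, 9 mm / 600 = 0.015, 8 mm / 600 = 0.0133.

{"method": "inch_along", "body": {"steps": [[[0, 0, 0, 0.0033, 0], [0, 0, 0, 0.0067, 0], [0, 0, 0, 0.01, 0], [0, 0, 0, 0.0133, 0], [0, 0, 0, 0.015, 0], [0, 0, 0, 0.015, 0], [0, 0, 0, 0.015, 0]]]}}

```text
time: 7.1
ee_pos: [470.6, -44.2, 58.3]
orientation: [-0.115, 0.993, 0.0, 0.0]
ft_force: [-3.4, 2.1, 6.6]
gripper_width: -0.2
finger_force: 3.2
```

{"method": "inch_along", "body": {"steps": [[[0, 0, 0, 0.0008, 0], [0, 0, 0, 0.0008, 0]]]}}

```text
time: 7.3
ee_pos: [470.6, -44.2, 57.8]
orientation: [-0.115, 0.993, 0.0, 0.0]
ft_force: [-3.2, 2.5, 6.2]
gripper_width: -0.2
finger_force: 3.3
```

```bash
python3 -c "
from h import *
feel(4)"
```

```text
z 57.77971345768047 Fz 6.727904024927564 0.5539833939639385 t 7.5
```

Converted, 0.5 mm / 600 = 0.0008.

{"method": "inch_along", "body": {"steps": [[[0, 0, 0, 0.0008, 0], [0, 0, 0, 0.0008, 0]]]}}

```text
time: 7.7
ee_pos: [470.5, -44.2, 57.3]
orientation: [-0.115, 0.993, 0.0, 0.0]
ft_force: [-3.9, 2.9, 7.6]
gripper_width: 0.0
finger_force: 3.6
```

{"method": "inch_along", "body": {"steps": [[[0, 0, 0, 0.0007, 0], [0, 0, 0, 0.0007, 0]]]}}

```text
time: 7.9
ee_pos: [470.5, -44.2, 56.9]
orientation: [-0.115, 0.993, 0.0, 0.0]
ft_force: [-3.4, 2.4, 8.6]
gripper_width: 0.2
finger_force: 4.0
```

```bash
python3 -c "
from h import *
feel(4)"
```

```text
z 56.973327438530674 Fz 7.898629147348653 0.37529238887480193 t 8.1
```

Converted, 0.3 mm / 600 = 0.0005.

{"method": "inch_along", "body": {"steps": [[[0, 0, 0, 0.0005, 0], [0, 0, 0, 0.0005, 0]]]}}

```text
time: 8.3
ee_pos: [470.6, -44.2, 56.7]
orientation: [-0.115, 0.993, 0.0, 0.0]
ft_force: [-3.4, 3.3, 8.4]
gripper_width: 0.3
finger_force: 4.5
```

```bash
python3 -c "
from h import *
feel(4)"
```

```text
z 56.716690528604104 Fz 8.429700671736274 0.14485796287960392 t 8.5
```

Converted, 0.4 mm / 600 = 0.0007.

{"method": "inch_along", "body": {"steps": [[[0, 0, 0, 0.0007, 0], [0, 0, 0, 0.0007, 0]]]}}

```text
time: 8.7
ee_pos: [470.6, -44.2, 56.4]
orientation: [-0.115, 0.993, 0.0, 0.0]
ft_force: [-4.0, 2.1, 9.7]
gripper_width: -0.3
finger_force: 5.1
```

```bash
python3 -c "
from h import *
feel(4)"
```

```text
z 56.38638560300606 Fz 10.40173061593095 0.35073926780930886 t 8.9
```

{"method": "inch_along", "body": {"steps": [[[0, 0, 0, 0.0005, 0], [0, 0, 0, 0.0005, 0]]]}}

```text
time: 9.1
ee_pos: [470.6, -44.2, 56.1]
orientation: [-0.115, 0.993, 0.0, 0.0]
ft_force: [-4.5, 3.5, 11.6]
gripper_width: 0.1
finger_force: 5.7
```

```bash
python3 -c "
from h import *
feel(4)"
```

```text
z 56.14111449954787 Fz 11.775685394436401 0.256591221188724 t 9.3
```

Force is climbing about 6 N/mm at 15.9 mm, so this is the stop. I'll let go, then feel again at 5 mm.

Converted, -30 mm / 600 = -0.05, -20 mm / 600 = -0.0333.

{"method": "inch_along", "body": {"steps": [[[0, 0, 0, -0.0167, 0], [0, 0, 0, -0.05, 0], [0, 0, 0, -0.05, 0], [0, 0, 0, -0.0333, 0], [0, 0, 0, -0.0233, 0], [0, 0, 0, -0.0183, 0], [0, 0, 0, -0.0183, 0]]]}}

```text
time: 10.0
ee_pos: [469.9, -44.2, 65.6]
orientation: [-0.115, 0.993, 0.0, -0.001]
ft_force: [-0.3, 0.3, -0.2]
gripper_width: -0.4
finger_force: 0.3
```

```bash
python3 -c "
from h import *
feel(6)"
```

```text
z 66.60292351428966 Fz 0.5779862691371471 0.4551101927110608 t 10.3
```

The right cap is now on (0.6 N). Next is the left one.

Converted, 124 mm / 600 = 0.2067, 80 mm / 600 = 0.1333.

{"method": "inch_along", "body": {"steps": [[[0, 0, 0, -0.0333, 0], [0, 0, 0.0667, -0.0333, 0], [0, 0, 0.1333, -0.0333, 0], [0, 0, 0.2067, -0.0333, 0], [0, 0, 0.2067, -0.0333, 0], [0, 0, 0.2067, -0.0333, 0], [0, 0, 0.2067, -0.0167, 0], [0, 0, 0.2067, -0.0067, 0], [0, 0, 0.2067, 0, 0], [0, 0, 0.2067, 0, 0]]]}}

```text
time: 11.3
ee_pos: [442.3, 75.6, 66.0]
orientation: [-0.114, 0.993, -0.0, -0.0]
ft_force: [1.2, -1.4, 4.4]
gripper_width: -0.0
finger_force: 2.2
```

```bash
python3 -c "
from h import *
feel(4);to(442,76,57.5)"
```

```text
z 66.53277021836911 Fz 4.312965780713462 0.47474383598062825 t 11.5
d [0.2 0.2 9.2] yaw of y 103.15661497705798 t 11.5 [ 0.6 -4.   5.1]
```

Converted, 9.5 mm / 600 = 0.0158, 9 mm / 600 = 0.015.

{"method": "inch_along", "body": {"steps": [[[0, 0, 0, 0.0033, 0], [0, 0, 0, 0.0067, 0], [0, 0, 0, 0.01, 0], [0, 0, 0, 0.0133, 0], [0, 0, 0, 0.015, 0], [0, 0, 0, 0.0158, 0], [0, 0, 0, 0.0158, 0], [0, 0, 0, 0.0158, 0]]]}}

```text
time: 12.3
ee_pos: [442.3, 76.0, 57.4]
orientation: [-0.115, 0.993, -0.0, 0.0]
ft_force: [-1.0, -5.0, 7.3]
gripper_width: 0.2
finger_force: 3.5
```

```bash
python3 -c "
from h import *
feel(4)"
```

```text
z 57.45486739214781 Fz 6.847338945375638 0.2728803928032023 t 12.5
```

{"method": "inch_along", "body": {"steps": [[[0, 0, 0, 0.0005, 0], [0, 0, 0, 0.0008, 0], [0, 0, 0, 0.0008, 0]]]}}

```text
time: 12.8
ee_pos: [442.3, 76.0, 57.0]
orientation: [-0.115, 0.993, -0.0, 0.0]
ft_force: [-0.1, -3.4, 8.0]
gripper_width: 0.3
finger_force: 4.1
```

```bash
python3 -c "
from h import *
feel(4)"
```

```text
z 57.01508974288997 Fz 8.431611981696074 0.5354485830660503 t 13.0
```

Converted, 0.6 mm / 600 = 0.001, 0.3 mm / 600 = 0.0005.

{"method": "inch_along", "body": {"steps": [[[0, 0, 0, 0.0005, 0], [0, 0, 0, 0.001, 0], [0, 0, 0, 0.001, 0]]]}}

```text
time: 13.3
ee_pos: [442.3, 76.0, 56.5]
orientation: [-0.115, 0.993, -0.0, 0.0]
ft_force: [-1.9, -4.7, 9.7]
gripper_width: 0.0
finger_force: 5.0
```

```bash
python3 -c "
from h import *
feel(4)"
```

```text
z 56.49999750028773 Fz 9.850262819570043 0.40657057724581364 t 13.5
```

{"method": "inch_along", "body": {"steps": [[[0, 0, 0, 0.0005, 0], [0, 0, 0, 0.0005, 0]]]}}

```text
time: 13.7
ee_pos: [442.3, 76.0, 56.2]
orientation: [-0.115, 0.993, -0.0, 0.0]
ft_force: [-0.9, -4.4, 10.3]
gripper_width: -0.2
finger_force: 5.5
```

```bash
python3 -c "
from h import *
feel(4)"
```

```text
z 56.25465982204548 Fz 10.783927076238594 0.6014834510404767 t 13.9
```

Converted, 0.2 mm / 600 = 0.0003.

{"method": "inch_along", "body": {"steps": [[[0, 0, 0, 0.0003, 0], [0, 0, 0, 0.0003, 0]]]}}

```text
time: 14.1
ee_pos: [442.4, 76.0, 56.1]
orientation: [-0.115, 0.993, -0.0, 0.0]
ft_force: [-2.2, -5.2, 12.0]
gripper_width: 0.2
finger_force: 5.9
```

```bash
python3 -c "
from h import *
feel(3)"
```

```text
z 56.09660145852818 Fz 11.852521972805041 0.40034279697310793 t 14.25
```

{"method": "inch_along", "body": {"steps": [[[0, 0, 0, -0.0167, 0], [0, 0, 0, -0.05, 0], [0, 0, 0, -0.05, 0], [0, 0, 0, -0.0333, 0], [0, 0, 0, -0.0233, 0], [0, 0, 0, -0.0183, 0], [0, 0, 0, -0.0183, 0]]]}}

```text
time: 14.95
ee_pos: [441.5, 76.4, 65.5]
orientation: [-0.115, 0.993, 0.0, -0.001]
ft_force: [-0.2, -0.7, 1.0]
gripper_width: -0.4
finger_force: 0.3
```

```bash
python3 -c "
from h import *
feel(6)"
```

```text
z 66.50285857947853 Fz 0.5879733038388343 0.36580025899485885 t 15.25
```

Left is now on too. I'll retreat upwards and hand in.

Converted, -110 mm / 600 = -0.1833, -70 mm / 600 = -0.1167.

{"method": "inch_along", "body": {"steps": [[[0, 0, 0, -0.05, 0], [0, 0, 0, -0.1167, 0], [0, 0, 0, -0.1833, 0], [0, 0, 0, -0.1833, 0], [0, 0, 0, -0.1833, 0], [0, 0, 0, -0.1833, 0]]]}}

```text
time: 15.85
ee_pos: [441.7, 76.4, 175.8]
orientation: [-0.115, 0.993, 0.0, -0.001]
ft_force: [0.4, -0.9, 0.4]
gripper_width: -0.2
finger_force: 0.0
```

```bash
python3 -c "
from h import *
feel(3);print(robot.close_job())"
```

```text
z 175.67327292444642 Fz 0.09565886320998913 0.6564684525643555 t 16.0
the job is handed in; nothing more can be done
None
```

All three switches should now be locked on: I clicked on the left and right ones, which were off, and confirmed both by feel; the middle one was already on and I only felt it lightly; the job was handed in at 16 s (no verdict was shown), with measured force staying under about 14 N.

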